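# Set up a cell on the discharge tester with its blank load selector

## Robot

A 7-joint arm with a two-finger parallel gripper is mounted at the origin on a cart in front of the work surface, level with it; the furniture and walls round the work are solid. World frame = base frame: x ahead of the robot, y to its left, z up, the work surface at z = 0. Lengths are in m, angles in rad, forces in N, time in s.
With the tool pointing down it reaches from about 0.4 to 0.875 m from the base axis. Payload 19.3 kg.
Tool frame: the origin (TCP) lies at the very end of the fingers, on their centre line; the grasp point (between the pads) lies 19 mm behind it; z points along the fingers, y is the line along which they close (so a half turn about z gives the same grasp; the last joint's range is limited). The gripper opens to 85 mm and grips with 20 to 120 N. Pads are 22 mm wide; open, the fingers measure 114 mm over their backs; the gripper's body (76 mm by 85 mm) begins 54 mm behind the grasp point. The pads swing forward as they close: fully open they stand 13 mm farther back than shut.
Start: joints at [1.175, 0.521, -0.036, 1.599, 0.021, 1.021, -0.113], TCP at [0.2, -0.592, 0.231] pointing down, gripper open.
Joint ranges: [-2.91, 2.91], [-0.3, 2.13], [-1.5, 1.42], [0.17, 2.43], [-1.26, 4.41], [0.16, 1.93], [-2.52, 2.52]. Speed limits (rad/s): [1.89, 1.89, 2.39, 2.39, 3.01, 3.01, 3.01].

## Interface

Orientations are given as [roll, pitch, yaw] about the fixed x, y, z axes, in that order (R = Rz(yaw) Ry(pitch) Rx(roll)).
In Python, from workcell import monitor, optics, job_done gives the robot as it stands.
- The arm moves only by the shell command python3 -m handwheel 'ROWS' [FORCE]. ROWS is JSON, a list of rows, each an object of numbers: "dx", "dy", "dz": the shift along the tool's x, y, z in cm; "wx", "wy", "wz": the turn, a rotation vector about the tool's x, y, z in rad; "claw": the opening in per cent of the stroke, from 0 (shut) to 100 (fully open). A call has 1 to 8 rows; each row shifts and turns the commanded pose from where the row before left it, along the tool's axes as they then stand; what a row does not reach is not made up. A row lasts 1/8 s, in which the tool goes at most 62.5 mm and 10.7 degrees, less where a joint would pass 70% of its speed; a pose out of reach is approached as far as the arm can. A call with a gripper value outside its range is refused whole. The fingers move at their own pace and stop on an object; FORCE is the grip in N (left out, the last holds). Time passes only in rows, so rows that do not move let the fingers close. It gives the time, the measured TCP pose, the force, the opening and the grip force at its end, in the units of the state.
- monitor.observe(): the state, without advancing time (a new reading comes with each control period).
- optics.grab_frame(name): name is "side" or "top" or "wrist"; returns a dict with "frame" (384x512x3 uint8, blue, green, red), "fovy" (degrees; the focal length in pixels is half the picture's height over the tangent of half this angle, whatever the lens; pixels are square), "cx", "cy" (the principal point, pixels), "R" (3x3) and "t" (3): a world point X has camera coordinates R X + t. Camera axes: x right, y down, z forward; pixel columns grow to the right and rows downward; lengths in m; the calibration is good to about 2 mm. A picture is of the moment at which its call begins. There is no depth.
- job_done(): hands the job in; it is judged then, once.
Trained networks look in the newest picture that a camera, given by its name, has taken for a name from the list of things; names that differ only in an ending like _2 or _b are one class to them, and where a whole thing is asked for, a point or a joint stands for the part that bears it (a point fixed in the world has none). Each returns a list of dicts, best first, with "p" (0 to 1); they miss things now and then, are a little off and sometimes report something else, mostly with a low value. They report only what shows in the picture. A call takes as long as a camera call. They do not tell look-alikes from the thing itself.
- optics.masks_of(name, camera): "region" (384x512 bool, what is visible of it) and "rect" ([left, top, width, height] in pixels, round what is visible of it).
The state is a dict: "clock": time; "qpos": joint angles; "qd": joint speeds; "joint_efforts": joint torques, N m; "position": TCP position; "tool_rot": TCP orientation; "force": force on the tool from outside, world axes, zero at the start; "moment": the same for the moment, N m; "grip_width": finger opening in m; "finger_force": force on a finger pad.
Only numpy, scipy, OpenCV 4.12 (cv2) and the standard library are available. Lean on these libraries where they do the work, as an engineer would, in place of code of your own. Each camera call takes 0.05 s, during which the arm holds its last target. There are 200 camera calls.

## Task

Set up the cell that stands alone on the table for a run on the discharge tester. First turn the tester's blank round knob anticlockwise (seen from above) back to its end stop, which is load off, feeling for the stop and not forcing it; then push the cell, upright, fully home in the tester's bay; then bring the knob up exactly four clicks clockwise from the stop and let go. Leave the other things where they are.

Things in the scene. Friction and masses are not known exactly. Their poses are not given: they have to be found in the camera images.
- tester: discharge tester, fixed: grey case 120 x 196 mm, bright top panel 55 mm above the table, dark heat-sink fins 26 mm deep along its back. Origin: centre of the underside; x to the fins (away from the robot), y to the bay, z up. At its y end a black 50 x 50 mm block, top at 63 mm, holds the round cell bay; the knob stands 107 mm from the bay at the other end, a flat dark meter window behind it.
- knob_top (a point): centre of the blank knob's top, 92 mm above the table. The knob is an upright ribbed black rubber cylinder 40 mm across, from 60 to 92 mm above the table, on a flat skirt 48 mm across (57 to 61 mm). Nothing on it or round it shows its position.
- knob_grip (a point): point on the knob's axis 9 mm below its top: height to grip at. The knob turns about the vertical, eleven notches 30 degrees (0.52 rad) apart; it starts one to three clicks clockwise of load off. In each click the resistance rises to about 0.25 N m, falls to nothing half way, then it pulls ahead into the next notch; let go in between, it snaps to the nearer notch.
- knob_base (a point): point on the knob's axis at the panel, 55 mm above the table, where its shaft enters. A stop holds the shaft 0.05 rad past the last notch at either end; load off is the anticlockwise end. Against a stop the plastic shaft twists like a spring, about 0.5 N m for each 0.1 rad. The stop breaks if the shaft is twisted by more than 1.2 N m.
- bay_mouth (a point): centre of the mouth of the round cell bay, at the top of the black block, 63 mm above the table; the bay is 20 mm wide with a 3 mm chamfer.
- bay_floor (a point): centre of the bay's floor, 34 mm below bay_mouth: where the cell's foot stands when it is fully home. A sprung brass contact bulges 2 mm into the bay from its +y side, 16 mm above the floor, so the cell does not drop home by itself: it takes a light push, 2 to 5 N.
- cell: battery cell, a plain grey cylinder 18.4 mm across and 65 mm tall, about 46 g, standing upright by itself on the table to the left of the tester. Origin: centre of its foot; z along it, up. When home in the bay its upper 31 mm stand clear of the block.
- solder_spool: bystander: spool of solder, 53 mm across, 40 mm tall, standing behind and left of the tester. Origin: centre of its underside.
- tape_kapton: bystander: roll of amber tape lying flat on the cutting mat at the left, 64 mm across, 12 mm tall. Origin: centre of its underside.
Things that resemble listed ones, but are neither listed nor needed, are in the scene too. Several things look just like the cell: the one meant starts farthest to the robot's left.

How it is judged:
On the way, in this order (a step that is already met when the one before it is completed fails the run):
1. the knob is turned back to its last notch at the anticlockwise stop: load off (value of joint selector below 0.17 rad), for 0.2 s.
2. the cell is fully home in the bay, with the load still off (z of cell in the frame of bay_floor below 0.0025 m and horizontal distance between cell and bay_floor below 0.003 m and angle between cell's own z axis and vertical below 0.08 rad and value of joint selector below 0.17 rad), for 0.2 s.
At the end, for the whole second after the job is handed in: the knob rests in the fourth notch up from its anticlockwise stop (within 0.17 rad), and the cell stands at rest in the bay, its foot within 2.5 mm of the floor and 3 mm of the middle, upright within 0.08 rad (z of cell in the frame of bay_floor below 0.0025 m and horizontal distance between cell and bay_floor below 0.003 m and angle between cell's own z axis and vertical below 0.08 rad and value of joint selector between 1.9244 and 2.2644 rad and linear speed of cell below 0.02 m/s); the robot touches nothing.
It fails at once if the knob is forced: its shaft is twisted by more than 0.24 rad (1.2 N m), which breaks the stop (value of joint knob below -0.24 rad or value of joint knob above 0.24 rad).
It fails at once if the spool or the tape roll is moved by more than 20 mm (distance of any of solder_spool, tape_kapton from where it was at the start of the episode above 0.02 m).
It also fails if it takes over 70 s, if anything falls off the work surface, if the arm or the gripper's body presses on something with over 40 N, if the wrist force passes 120 N, or if a joint passes its speed limit or range.

## Working session

There is one attempt and no reset: what is moved stays moved. The work goes in short steps, Python scripts to look and compute and a shell command to move; the robot and the scene stay as the last step left them, time stands still between calls to the robot, and variables do not carry over. Pictures are saved under pics/ and viewed, at most 10 in all, crops included, and the job is handed in when it is done.

```bash
mkdir -p pics
cat > h.py <<'E'
import numpy as np, cv2
from workcell import monitor, optics, job_done
def snap(n,f):
    g=optics.grab_frame(n); cv2.imwrite('pics/'+f,g['frame']); return g
def pix(g,X):
    c=np.array(g['R'])@np.array(X)+np.array(g['t']); f=192/np.tan(np.radians(g['fovy'])/2)
    return np.array([g['cx']+f*c[0]/c[2], g['cy']+f*c[1]/c[2]])
def atz(g,u,v,z):
    R=np.array(g['R']);t=np.array(g['t']); f=192/np.tan(np.radians(g['fovy'])/2)
    o=-R.T@t; d=R.T@np.array([(u-g['cx'])/f,(v-g['cy'])/f,1]); return o+d*(z-o[2])/d[2]
E
python3 - <<'E'
from h import *
s=monitor.observe(); print(s)
for n in ('top','side'):
    g=snap(n,n+'1.png'); print(n,g['fovy'],g['cx'],g['cy'],(-np.array(g['R']).T@np.array(g['t'])).round(3),np.array(g['R']).round(2).tolist())
    for k in ('tester','knob_top','cell','solder_spool','tape_kapton'):
        for m in optics.masks_of(k,n):
            ys,xs=np.nonzero(m['region']); print(k,round(m['p'],2),m['rect'],xs.mean().round(1),ys.mean().round(1))
a=cv2.imread('pics/top1.png');b=cv2.imread('pics/side1.png')
E
```

```text
{'clock': 0.0, 'qpos': array([ 1.17477636,  0.52201228, -0.03636327,  1.60000426,  0.02120337,
        1.02112788, -0.11280957]), 'qd': array([ 6.84978248e-04,  2.68097156e-04,  4.30227654e-04, -8.46166061e-04,
       -1.09138191e-03,  6.55710673e-05,  2.34299824e-04]), 'joint_efforts': array([-4.68050985e-04, -9.27132940e+01,  1.97950713e+00, -3.69936454e+01,
        1.77250343e-02,  8.30088858e-03, -9.67996516e-05]), 'position': array([ 0.19992487, -0.59179368,  0.23072777]), 'tool_rot': array([-3.14042806e+00,  6.96718068e-05,  3.25833264e-01]), 'force': array([-0.36500463,  0.34413828,  0.2959739 ]), 'moment': array([-0.01016312, -0.00893714, -0.05504657]), 'finger_force': 0.0, 'grip_width': 0.08540698398905643}
top 43.62763568231323 252.03272929178758 184.5176151368167 [0.443 0.153 1.108] [[0.03, -1.0, -0.01], [-1.0, -0.03, -0.06], [0.06, 0.01, -1.0]]
tester 0.71 [233.8, 108.0, 22.8, 30.1] 243.0 124.1
tester 0.66 [297.2, 150.6, 99.3, 83.1] 345.8 192.1
knob_top 0.78 [294.7, 150.3, 100.3, 86.2] 345.9 192.4
cell 0.54 [247.3, 229.1, 9.1, 12.4] 251.0 235.9
cell 0.53 [283.8, 248.0, 10
[... 151 characters left out ...]
2.8, 25.8] 243.1 124.1
tape_kapton 0.67 [145.3, 180.3, 23.6, 32.3] 157.1 195.7
side 45.74578069354291 255.4305125139225 192.73267311724913 [ 0.421 -0.533  0.658] [[1.0, -0.1, 0.01], [-0.05, -0.63, -0.77], [0.08, 0.77, -0.64]]
tester 0.69 [212.4, 239.7, 119.3, 124.4] 271.3 298.1
knob_top 0.97 [216.0, 236.2, 119.4, 127.7] 271.4 297.6
cell 0.79 [184.1, 224.8, 13.5, 33.7] 190.9 242.8
cell 0.59 [203.4, 197.2, 14.2, 31.6] 207.8 213.7
cell 0.5 [273.7, 196.2, 11.1, 36.0] 279.5 216.4
cell 0.49 [246.8, 172.3, 10.5, 26.2] 250.3 184.5
solder_spool 0.92 [312.8, 189.8, 27.9, 28.1] 326.0 203.1
solder_spool 0.23 [211.3, 238.0, 120.5, 124.5] 271.5 297.9
tape_kapton 0.75 [228.0, 152.4, 25.3, 18.7] 241.0 159.7
```

Run:
```python
import cv2
a=cv2.imread('pics/top1.png');b=cv2.imread('pics/side1.png')
cv2.imwrite('pics/top1c.png',cv2.resize(a[90:280,130:410],(800,543),interpolation=cv2.INTER_CUBIC))
cv2.imwrite('pics/side1c.png',cv2.resize(b[150:375,170:370],(533,600),interpolation=cv2.INTER_CUBIC))
```

```text
(no output)
```

View pics/top1c.png

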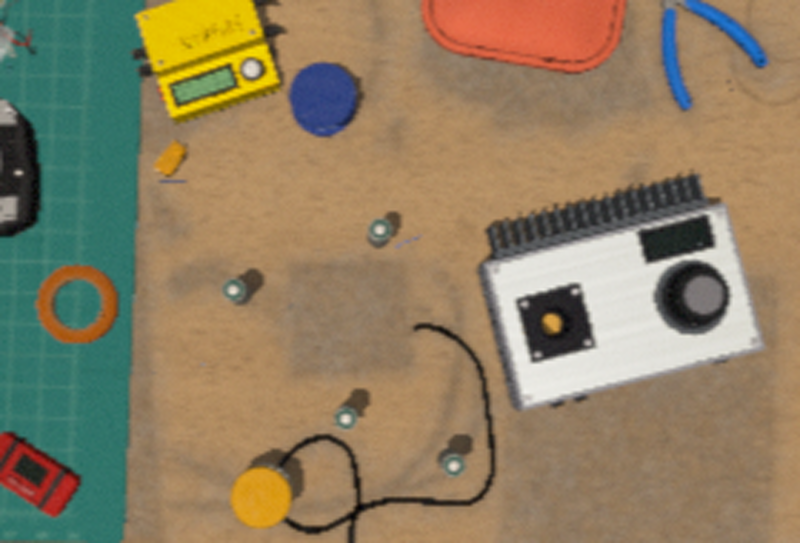

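View pics/side1c.png

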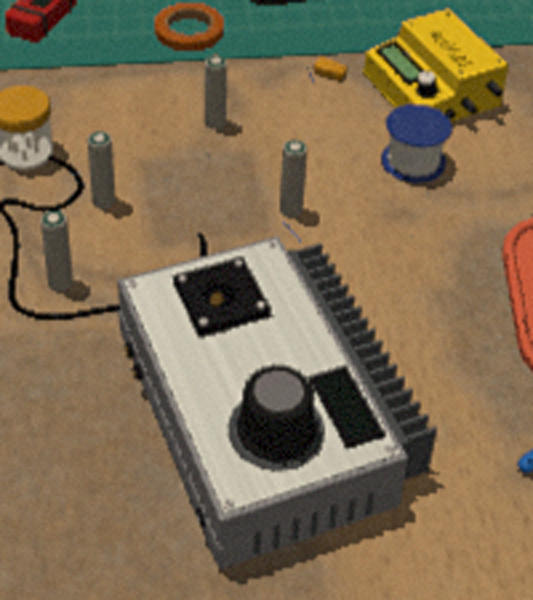

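The top view shows the tester at right, with the knob's top at about (377,193) and the bay block's centre at about (324,203). The leftmost cell is at about (212,191). In the side view these are at about (275,295), (253,262) and (251,173).

Run:
```python
from h import *
T=optics.grab_frame('top');S=optics.grab_frame('side')
P={'knob':(376.8,192.9,275,295.5,.092),'bay':(324.4,202.7,253.2,261.6,.063),'cell':(212.0,191.3,251,173,.065)}
W={}
for k,(a,b,c,d,z) in P.items():
    x=atz(T,a,b,z);y=atz(S,c,d,z);W[k]=(x+y)/2; print(k,x.round(4),y.round(4))
# bystander cells
v=W['bay']-W['knob'];print(np.hypot(v[0],v[1]),np.degrees(np.arctan2(v[1],v[0])))
# refine cell: mask rect/side foot
for m in optics.masks_of('cell','side'):
    print(m['rect'],atz(S,m['rect'][0]+m['rect'][2]/2,m['rect'][1],.065).round(3))
```

```text
knob [ 0.4976 -0.1046  0.092 ] [ 0.5016 -0.0996  0.092 ]
bay [0.4747 0.0016 0.063 ] [ 0.4774 -0.002   0.063 ]
cell [0.4927 0.2468 0.065 ] [0.4963 0.2498 0.065 ]
0.10457923921720605 103.00403993652596
[205.7, 197.1, 6.8, 31.1] [0.405 0.176 0.065]
[247.6, 170.9, 9.1, 22.6] [0.5   0.257 0.065]
[275.5, 201.0, 10.1, 29.6] [0.547 0.152 0.065]
[214.4, 240.6, 120.0, 120.3] [0.52  0.043 0.065]
[184.9, 230.6, 8.9, 29.0] [0.366 0.082 0.065]
```

```bash
R='' ; python3 -m handwheel '[{"dx":2.75,"dy":-2.3},{"dx":2.75,"dy":-2.3},{"dx":2.75,"dy":-2.3},{"dx":2.75,"dy":-2.3},{"dx":2.75,"dy":-2.3},{"dx":2.75,"dy":-2.3},{"dx":2.75,"dy":-2.3},{"dx":2.75,"dy":-2.3}]' 
python3 -m handwheel '[{"dx":2.75,"dy":-2.3},{"dx":2.75,"dy":-2.3},{"dx":2.75,"dy":-2.3},{"dx":2.75,"dy":-2.3},{"dx":2.75,"dy":-2.3},{"dx":2.75,"dy":-2.3},{"dx":2.75,"dy":-2.3},{"dx":2.75,"dy":-2.3}]'
python3 -m handwheel '[{"dx":0},{"dx":0}]'
cat >> h.py <<'E'
def st():
    s=monitor.observe(); print(round(float(s['clock']),2),'pos',s['position'].round(4),'rot',s['tool_rot'].round(4),'q',s['qpos'].round(2),'F',s['force'].round(1),'M',s['moment'].round(2),'w',round(float(s['grip_width']),4),round(float(s['finger_force']),1)); return s
E
python3 - <<'E'
from h import *
st(); g=snap('wrist','w1.png')
for n,X in {'knob':(.4995,-.102,.092),'bay':(.476,0,.063)}.items(): print(n,pix(g,X))
E
```

```text
0.75 pos [ 0.2    -0.5921  0.2313] rot [-3.1415  0.      0.3257] q [ 1.17  0.52 -0.04  1.6   0.02  1.02 -0.11] F [ 0.5 -0.3 -0. ] M [ 0.04 -0.01 -0.02] w 0.0852 0.0
knob [-402.55171088 -588.51391036]
bay [-477.06026652 -513.9546554 ]schema error: expected keys dx, dy, dz, wx, wy, wz, claw
schema error: expected keys dx, dy, dz, wx, wy, wz, claw
schema error: expected keys dx, dy, dz, wx, wy, wz, claw
```

View pics/w1.png

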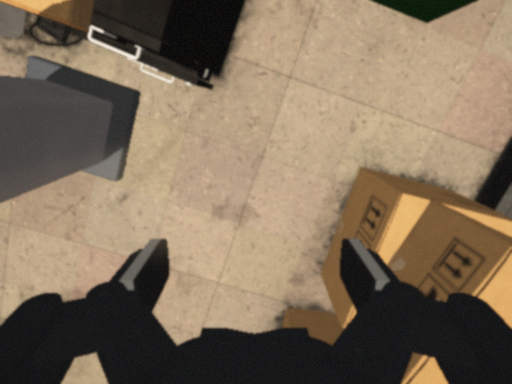

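The picture shows only floor, the fingers at (150,270) and (355,270). Nothing moved because every row needs all seven keys.

```bash
python3 -m handwheel '[{"dx":2.75,"dy":-2.3,"dz":0,"wx":0,"wy":0,"wz":0,"claw":100},{"dx":2.75,"dy":-2.3,"dz":0,"wx":0,"wy":0,"wz":0,"claw":100},{"dx":2.75,"dy":-2.3,"dz":0,"wx":0,"wy":0,"wz":0,"claw":100},{"dx":2.75,"dy":-2.3,"dz":0,"wx":0,"wy":0,"wz":0,"claw":100},{"dx":2.75,"dy":-2.3,"dz":0,"wx":0,"wy":0,"wz":0,"claw":100},{"dx":2.75,"dy":-2.3,"dz":0,"wx":0,"wy":0,"wz":0,"claw":100},{"dx":2.75,"dy":-2.3,"dz":0,"wx":0,"wy":0,"wz":0,"claw":100},{"dx":2.75,"dy":-2.3,"dz":0,"wx":0,"wy":0,"wz":0,"claw":100}]' 
python3 -m handwheel '[{"dx":2.75,"dy":-2.3,"dz":0,"wx":0,"wy":0,"wz":0,"claw":100},{"dx":2.75,"dy":-2.3,"dz":0,"wx":0,"wy":0,"wz":0,"claw":100},{"dx":2.75,"dy":-2.3,"dz":0,"wx":0,"wy":0,"wz":0,"claw":100},{"dx":2.75,"dy":-2.3,"dz":0,"wx":0,"wy":0,"wz":0,"claw":100},{"dx":2.75,"dy":-2.3,"dz":0,"wx":0,"wy":0,"wz":0,"claw":100},{"dx":2.75,"dy":-2.3,"dz":0,"wx":0,"wy":0,"wz":0,"claw":100},{"dx":2.75,"dy":-2.3,"dz":0,"wx":0,"wy":0,"wz":0,"claw":100},{"dx":2.75,"dy":-2.3,"dz":0,"wx":0,"wy":0,"wz":0,"claw":100}]' 
python3 -m handwheel '[{"dx":0,"dy":0,"dz":0,"wx":0,"wy":0,"wz":0,"claw":100},{"dx":0,"dy":0,"dz":0,"wx":0,"wy":0,"wz":0,"claw":100}]'
python3 - <<'E'
from h import *
st(); g=snap('wrist','w2.png')
for n,X in {'knob':(.4995,-.102,.092),'bay':(.476,0,.063)}.items(): print(n,pix(g,X))
E
```

```text
clock: 1.8
position: [0.3501, -0.3464, 0.2315]
tool_rot: [3.141, -0.0, 0.326]
force: [0.0, -0.5, 0.3]
grip_width: 0.0849
finger_force: 0.0
clock: 2.8
position: [0.4997, -0.1016, 0.2315]
tool_rot: [3.141, -0.0, 0.326]
force: [0.7, 0.2, 0.5]
grip_width: 0.0852
finger_force: 0.0
clock: 3.05
position: [0.4988, -0.1032, 0.2313]
tool_rot: [3.141, 0.0, 0.326]
force: [-0.1, -0.5, -0.4]
grip_width: 0.0852
finger_force: 0.0
3.05 pos [ 0.4988 -0.1032  0.2313] rot [3.1414e+00 4.0000e-04 3.2550e-01] q [ 0.28  0.35 -0.24  1.89  0.1   0.92 -1.26] F [-0.1 -0.5 -0.4] M [ 0.02 -0.03  0.01] w 0.0852 0.0
knob [255.33394608 174.39760828]
bay [158.88765815 158.52335819]
```

View pics/w2.png

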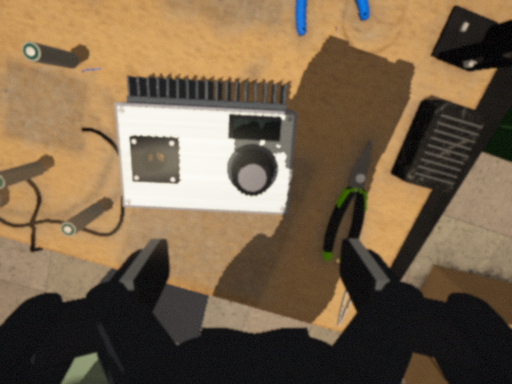

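The wrist view shows the knob's top centre at (253,176) and the bay block's centre at (155,159).

```bash
cat >> h.py <<'E'
def toloc(X,s=None):
    from scipy.spatial.transform import Rotation as R
    s=s or monitor.observe(); return (R.from_euler('xyz',s['tool_rot']).as_matrix().T@(np.array(X)-s['position'])*100).round(2)
E
python3 - <<'E'
from h import *
g=optics.grab_frame('wrist'); im=g['frame']
# knob top disc: grey blob near (253,176)
gr=cv2.cvtColor(im,cv2.COLOR_BGR2GRAY); c=(gr[150:205,220:285]); 
_,th=cv2.threshold(c,70,255,0); n,l,s,ce=cv2.connectedComponentsWithStats(th); i=l[26,33]; print(s[i],ce[i]+[220,150])
k=atz(g,*(ce[i]+[220,150]),.092); print(k, atz(g,253,176,.092)); b=atz(g,155.3,159,.063); print(b); v=b-k; print(np.hypot(v[0],v[1]),np.arctan2(-v[0],v[1]))
print((-np.array(g['R']).T@np.array(g['t'])).round(3)); print(toloc(k),toloc(b))
E
```

```text
[ 17  13  30  29 694] [251.40345821 176.97982709]
[ 0.4956255 -0.0994747  0.092    ] [ 0.49709069 -0.10066505  0.092     ]
[0.47422178 0.00324362 0.063     ]
0.10492459594728216 0.2054333897106889
[ 0.567 -0.079  0.374]
[-0.16 -0.5  13.93] [  1.09 -10.91  16.83]
```

```bash
python3 -m handwheel '[{"dx":0,"dy":-0.2,"dz":2,"wx":0,"wy":0,"wz":0,"claw":100},{"dx":0,"dy":0,"dz":3,"wx":0,"wy":0,"wz":0,"claw":100},{"dx":0,"dy":0,"dz":3,"wx":0,"wy":0,"wz":0,"claw":100},{"dx":0,"dy":0,"dz":3,"wx":0,"wy":0,"wz":0,"claw":100},{"dx":0,"dy":0,"dz":2.5,"wx":0,"wy":0,"wz":0,"claw":100},{"dx":0,"dy":0,"dz":1.5,"wx":0,"wy":0,"wz":0,"claw":100},{"dx":0,"dy":0,"dz":1,"wx":0,"wy":0,"wz":0,"claw":100},{"dx":0,"dy":0,"dz":0.6,"wx":0,"wy":0,"wz":0,"claw":100}]' 20
python3 -m handwheel '[{"dx":0,"dy":0,"dz":0,"wx":0,"wy":0,"wz":0,"claw":60},{"dx":0,"dy":0,"dz":0,"wx":0,"wy":0,"wz":0,"claw":55},{"dx":0,"dy":0,"dz":0,"wx":0,"wy":0,"wz":0,"claw":50},{"dx":0,"dy":0,"dz":0,"wx":0,"wy":0,"wz":0,"claw":40},{"dx":0,"dy":0,"dz":0,"wx":0,"wy":0,"wz":0,"claw":30},{"dx":0,"dy":0,"dz":0,"wx":0,"wy":0,"wz":0,"claw":30}]'
python3 -c "
from h import *
st()"
```

```text
clock: 4.15
position: [0.4986, -0.101, 0.0652]
tool_rot: [3.141, -0.0, 0.325]
force: [0.0, 1.1, 0.3]
grip_width: 0.0856
finger_force: 0.0
clock: 4.9
position: [0.4987, -0.1008, 0.0657]
tool_rot: [3.141, -0.001, 0.326]
force: [-1.1, -0.3, 5.9]
grip_width: 0.0395
finger_force: 20.8
4.9 pos [ 0.4987 -0.1008  0.0657] rot [ 3.1412e+00 -6.0000e-04  3.2570e-01] q [ 0.22  0.6  -0.19  2.02  0.21  0.54 -1.35] F [-1.1 -0.3  5.9] M [0.04 0.25 0.  ] w 0.0395 20.8
```

```bash
cat > m.py <<'E'
from h import *
s=monitor.observe(); print('   >>',round(float(s['clock']),2),'pos',s['position'].round(4),'yaw',round(float(s['tool_rot'][2]),3),'F',s['force'].round(1),'Mz',s['moment'].round(3),'w',round(float(s['grip_width']),4),'ff',round(float(s['finger_force']),1))
E
python3 -m handwheel '[{"dx":0,"dy":0,"dz":0,"wx":0,"wy":0,"wz":-0.13,"claw":30}]' >/dev/null; python3 m.py
python3 -m handwheel '[{"dx":0,"dy":0,"dz":0,"wx":0,"wy":0,"wz":-0.13,"claw":30},{"dx":0,"dy":0,"dz":0,"wx":0,"wy":0,"wz":-0.13,"claw":30},{"dx":0,"dy":0,"dz":0,"wx":0,"wy":0,"wz":-0.13,"claw":30},{"dx":0,"dy":0,"dz":0,"wx":0,"wy":0,"wz":0,"claw":30}]' >/dev/null; python3 m.py
python3 -m handwheel '[{"dx":0,"dy":0,"dz":0,"wx":0,"wy":0,"wz":-0.08,"claw":30},{"dx":0,"dy":0,"dz":0,"wx":0,"wy":0,"wz":0,"claw":30}]' >/dev/null; python3 m.py
python3 -m handwheel '[{"dx":0,"dy":0,"dz":0,"wx":0,"wy":0,"wz":-0.08,"claw":30},{"dx":0,"dy":0,"dz":0,"wx":0,"wy":0,"wz":0,"claw":30}]' >/dev/null; python3 m.py
```

```text
>> 5.03 pos [ 0.4987 -0.1008  0.0657] yaw 0.458 F [-1.6  1.3  5.1] Mz [ 0.222  0.345 -0.242] w 0.0393 ff 20.7
   >> 5.53 pos [ 0.4985 -0.1005  0.0657] yaw 0.848 F [-3.3  3.1  9.2] Mz [0.803 0.704 0.022] w 0.039 ff 21.0
   >> 5.78 pos [ 0.4984 -0.1004  0.0657] yaw 0.927 F [-3.2  3.2  8. ] Mz [ 0.703  0.74  -0.172] w 0.0393 ff 21.0
   >> 6.03 pos [ 0.4983 -0.1004  0.0657] yaw 1.007 F [-4.   3.3  9.1] Mz [ 0.789  0.838 -0.159] w 0.0392 ff 21.0
```

```bash
python3 -m handwheel '[{"dx":0,"dy":0,"dz":0,"wx":0,"wy":0,"wz":-0.1,"claw":30},{"dx":0,"dy":0,"dz":0,"wx":0,"wy":0,"wz":0,"claw":30}]' >/dev/null; python3 m.py
python3 -m handwheel '[{"dx":0,"dy":0,"dz":0,"wx":0,"wy":0,"wz":-0.13,"claw":30},{"dx":0,"dy":0,"dz":0,"wx":0,"wy":0,"wz":0,"claw":30}]' >/dev/null; python3 m.py
python3 -m handwheel '[{"dx":0,"dy":0,"dz":0,"wx":0,"wy":0,"wz":-0.13,"claw":30},{"dx":0,"dy":0,"dz":0,"wx":0,"wy":0,"wz":0,"claw":30}]' >/dev/null; python3 m.py
python3 -m handwheel '[{"dx":0,"dy":0,"dz":0,"wx":0,"wy":0,"wz":-0.08,"claw":30},{"dx":0,"dy":0,"dz":0,"wx":0,"wy":0,"wz":0,"claw":30}]' >/dev/null; python3 m.py
python3 -m handwheel '[{"dx":0,"dy":0,"dz":0,"wx":0,"wy":0,"wz":-0.08,"claw":30},{"dx":0,"dy":0,"dz":0,"wx":0,"wy":0,"wz":0,"claw":30}]' >/dev/null; python3 m.py
```

```text
>> 6.28 pos [ 0.4983 -0.1004  0.0657] yaw 1.108 F [-3.5  3.4  9.5] Mz [0.854 0.988 0.027] w 0.0391 ff 21.1
   >> 6.53 pos [ 0.4982 -0.1003  0.0657] yaw 1.238 F [-5.2  3.2 10.2] Mz [0.929 1.177 0.197] w 0.0397 ff 21.2
   >> 6.78 pos [ 0.4981 -0.1003  0.0657] yaw 1.368 F [-5.7  3.9 11.3] Mz [0.976 1.315 0.029] w 0.0393 ff 21.2
   >> 7.03 pos [ 0.498  -0.1003  0.0656] yaw 1.447 F [-5.2  3.9 10.8] Mz [ 1.031  1.38  -0.215] w 0.0392 ff 21.3
   >> 7.28 pos [ 0.498  -0.1003  0.0656] yaw 1.527 F [-6.6  5.1 12.5] Mz [ 1.048  1.481 -0.481] w 0.039 ff 21.3
```

The detents read about 0.17–0.24 N m. The last probe, 0.16 rad past the notch, reads 0.48 N m, so this is the stop and the knob started two clicks up. I'll back off to the notch, release, rise and go to the cell.

```bash
python3 -m handwheel '[{"dx":0,"dy":0,"dz":0,"wx":0,"wy":0,"wz":0.08,"claw":30},{"dx":0,"dy":0,"dz":0,"wx":0,"wy":0,"wz":0.07,"claw":30},{"dx":0,"dy":0,"dz":0,"wx":0,"wy":0,"wz":0,"claw":30},{"dx":0,"dy":0,"dz":0,"wx":0,"wy":0,"wz":0,"claw":30}]' >/dev/null; python3 m.py
python3 -m handwheel '[{"dx":0,"dy":0,"dz":0,"wx":0,"wy":0,"wz":0,"claw":100},{"dx":0,"dy":0,"dz":0,"wx":0,"wy":0,"wz":0,"claw":100},{"dx":0,"dy":0,"dz":0,"wx":0,"wy":0,"wz":0,"claw":100},{"dx":0,"dy":0,"dz":-2,"wx":0,"wy":0,"wz":0,"claw":100},{"dx":0,"dy":0,"dz":-4,"wx":0,"wy":0,"wz":0,"claw":100},{"dx":0,"dy":0,"dz":-4,"wx":0,"wy":0,"wz":0,"claw":100},{"dx":0,"dy":0,"dz":-4,"wx":0,"wy":0,"wz":0,"claw":100},{"dx":0,"dy":0,"dz":-2,"wx":0,"wy":0,"wz":0,"claw":100}]' >/dev/null; python3 m.py
python3 -m handwheel '[{"dx":4.3,"dy":-0.85,"dz":0,"wx":0,"wy":0,"wz":0,"claw":100},{"dx":4.3,"dy":-0.85,"dz":0,"wx":0,"wy":0,"wz":0,"claw":100},{"dx":4.3,"dy":-0.85,"dz":0,"wx":0,"wy":0,"wz":0,"claw":100},{"dx":4.3,"dy":-0.85,"dz":0,"wx":0,"wy":0,"wz":0,"claw":100},{"dx":4.3,"dy":-0.85,"dz":0,"wx":0,"wy":0,"wz":0,"claw":100},{"dx":4.3,"dy":-0.85,"dz":0,"wx":0,"wy":0,"wz":0,"claw":100},{"dx":4.3,"dy":-0.85,"dz":0,"wx":0,"wy":0,"wz":0,"claw":100},{"dx":4.2,"dy":-0.85,"dz":0,"wx":0,"wy":0,"wz":0,"claw":100}]' >/dev/null
python3 -m handwheel '[{"dx":0,"dy":0,"dz":0,"wx":0,"wy":0,"wz":0,"claw":100},{"dx":0,"dy":0,"dz":0,"wx":0,"wy":0,"wz":0,"claw":100}]' >/dev/null
python3 - <<'E'
from h import *
st(); g=snap('wrist','w3.png'); print(pix(g,(.496,.25,.065)),pix(g,(.496,.25,0)))
for m in optics.masks_of('cell','wrist'):
    ys,xs=np.nonzero(m['region']); print(m['p'],m['rect'],xs.mean(),ys.mean())
E
```

```text
>> 7.78 pos [ 0.498  -0.1003  0.0657] yaw 1.376 F [-5.8  3.4  9.8] Mz [ 0.86   1.355 -0.016] w 0.0393 ff 21.1
   >> 8.78 pos [ 0.4989 -0.1009  0.2273] yaw 1.376 F [-0.4 -1.  -0.4] Mz [ 0.04  -0.01  -0.023] w 0.0854 ff 0.0
10.03 pos [0.4982 0.2484 0.2251] rot [-3.1414e+00  6.0000e-04  1.3757e+00] q [-0.09  0.49 -0.66  1.76  0.35  1.01 -1.08] F [-0.4 -0.3 -0.1] M [0.   0.   0.03] w 0.0849 0.0
[254.25349268 171.90691112] [254.38932576 159.87585949]
0.91 [292.7, 222.4, 30.4, 39.9] 305.93333333333334 243.5574074074074
0.88 [241.4, 154.0, 15.9, 23.7] 249.55248618784532 166.72651933701658
0.87 [167.9, 287.3, 28.3, 37.8] 181.1822660098522 306.0509031198686
0.67 [178.0, 232.2, 26.6, 32.9] 189.66 247.322
```

View pics/w3.png

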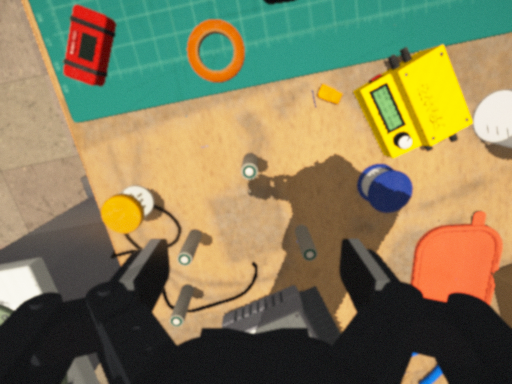

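The cell's top is at (249,172) in the wrist view, and it is the farthest-left of the four.

Run:
```python
from h import *
g=optics.grab_frame('wrist')
a=atz(g,249.3,171.8,.065); print(a,toloc(a))
m=[m for m in optics.masks_of('cell','wrist') if abs(m['rect'][0]-241)<10][0]; ys,xs=np.nonzero(m['region'])
print(xs[ys>168].min(),xs[ys>168].max(),ys.max(), atz(g,249,160,0))
```

```text
[0.49116587 0.25047316 0.065     ] [ 0.13 -0.78 16.03]
241 257 178 [0.4895496  0.25052144 0.        ]
```

```bash
python3 -m handwheel '[{"dx":0,"dy":-0.65,"dz":2,"wx":0,"wy":0,"wz":0,"claw":100},{"dx":0,"dy":0,"dz":4,"wx":0,"wy":0,"wz":0,"claw":100},{"dx":0,"dy":0,"dz":4,"wx":0,"wy":0,"wz":0,"claw":100},{"dx":0,"dy":0,"dz":4,"wx":0,"wy":0,"wz":0,"claw":100},{"dx":0,"dy":0,"dz":2.5,"wx":0,"wy":0,"wz":0,"claw":70},{"dx":0,"dy":0,"dz":1.5,"wx":0,"wy":0,"wz":0,"claw":50},{"dx":0,"dy":0,"dz":0.5,"wx":0,"wy":0,"wz":0,"claw":40},{"dx":0,"dy":0,"dz":0,"wx":0,"wy":0,"wz":0,"claw":34}]' 20 >/dev/null; python3 m.py
python3 - <<'E'
from h import *
g=snap('wrist','w4.png'); cv2.imwrite('pics/w4c.png',cv2.resize(g['frame'][100:384,120:400],(592,600)))
E
```

```text
>> 11.22 pos [0.4922 0.2502 0.0408] yaw 1.376 F [-0.6  0.3  0.1] Mz [-0.007  0.066  0.012] w 0.0292 ff 0.0
```

View pics/w4c.png

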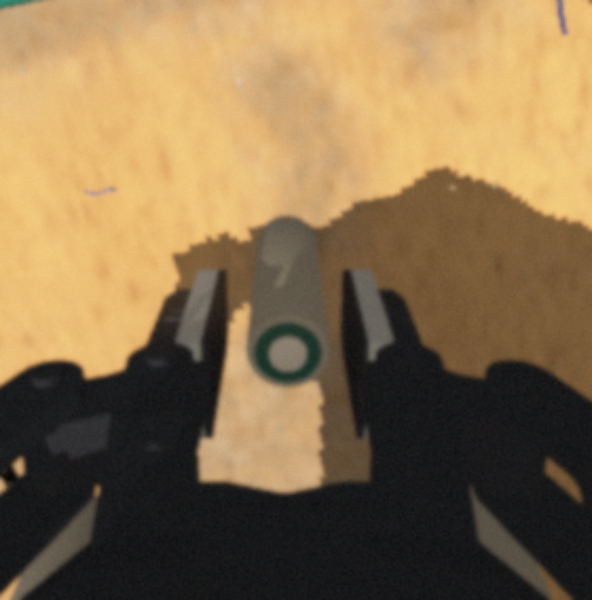

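The cell is centred between the pads, at crop column 287 with the pads at 225 and 345. Now grip, lift and carry.

```bash
python3 -m handwheel '[{"dx":0,"dy":0,"dz":0,"wx":0,"wy":0,"wz":0,"claw":26},{"dx":0,"dy":0,"dz":0,"wx":0,"wy":0,"wz":0,"claw":20},{"dx":0,"dy":0,"dz":0,"wx":0,"wy":0,"wz":0,"claw":10},{"dx":0,"dy":0,"dz":0,"wx":0,"wy":0,"wz":0,"claw":10},{"dx":0,"dy":0,"dz":0,"wx":0,"wy":0,"wz":0,"claw":10}]' 40 >/dev/null; python3 m.py
python3 -m handwheel '[{"dx":0,"dy":0,"dz":-1,"wx":0,"wy":0,"wz":0,"claw":10},{"dx":0,"dy":0,"dz":-2.5,"wx":0,"wy":0,"wz":0,"claw":10},{"dx":0,"dy":0,"dz":-3,"wx":0,"wy":0,"wz":0,"claw":10},{"dx":0,"dy":0,"dz":-2.5,"wx":0,"wy":0,"wz":0,"claw":10}]' >/dev/null; python3 m.py
python3 -m handwheel '[{"dx":-2,"dy":0.3,"dz":0,"wx":0,"wy":0,"wz":0,"claw":10},{"dx":-3.5,"dy":0.45,"dz":0,"wx":0,"wy":0,"wz":0,"claw":10},{"dx":-3.5,"dy":0.45,"dz":0,"wx":0,"wy":0,"wz":0,"claw":10},{"dx":-3.5,"dy":0.45,"dz":0,"wx":0,"wy":0,"wz":0,"claw":10},{"dx":-3.5,"dy":0.45,"dz":0,"wx":0,"wy":0,"wz":0,"claw":10},{"dx":-3.5,"dy":0.45,"dz":0,"wx":0,"wy":0,"wz":0,"claw":10},{"dx":-3,"dy":0.4,"dz":0,"wx":0,"wy":0,"wz":0,"claw":10},{"dx":-2,"dy":0.2,"dz":0,"wx":0,"wy":0,"wz":0,"claw":10}]' >/dev/null
python3 -m handwheel '[{"dx":0,"dy":0,"dz":0,"wx":0,"wy":0,"wz":0,"claw":10},{"dx":0,"dy":0,"dz":0,"wx":0,"wy":0,"wz":0,"claw":10}]' >/dev/null
python3 - <<'E'
from h import *
s=st(); p=s['position']; 
out=[]
for n in ('wrist','side'):
    g=snap(n,n+'5.png'); f=g['frame']
    print(n,[pix(g,x).round(1).tolist() for x in ((p[0],p[1],p[2]-.0408),(p[0],p[1],p[2]+.024),(.4754,.0041,.063))])
    if n=='side': out.append(cv2.resize(f[170:350,190:350],(400,450),interpolation=2))
    else: out.append(cv2.resize(f[90:315,150:350],(400,450),interpolation=2))
cv2.imwrite('pics/v5.png',np.hstack(out))
E
```

```text
>> 11.9 pos [0.4923 0.2504 0.041 ] yaw 1.376 F [-0.7 -1.6  8. ] Mz [-0.117  0.238  0.006] w 0.0168 ff 38.8
   >> 12.4 pos [0.4919 0.2502 0.132 ] yaw 1.376 F [ 0.3  0.4 -0.8] Mz [ 0.055  0.01  -0.02 ] w 0.0168 ff 39.0
13.65 pos [0.475  0.0039 0.1302] rot [-3.1413e+00 -2.0000e-04  1.3758e+00] q [ 0.34  0.5  -0.62  2.05  0.43  0.72 -0.75] F [-0.4  0.4  0.1] M [ 0.04 -0.03 -0.01] w 0.0172 39.1
wrist [[257.5, 215.4], [258.5, 268.4], [257.6, 202.0]]
side [[251.6, 248.6], [252.0, 220.9], [251.7, 259.0]]
```

View pics/v5.png

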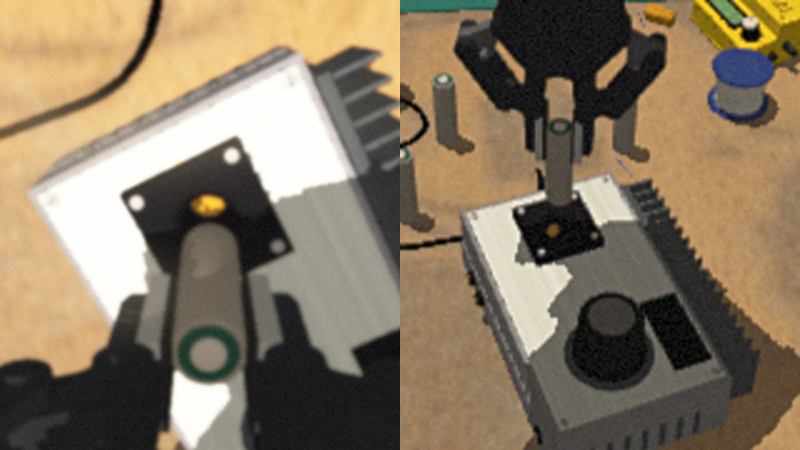

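In the wrist view the foot is at about (255,215) and the bay block's centre at (254,200). In the side view they are at (253,249) and (254,260). Allowing for the camera bias, the cell is above the bay within 1–2 mm.

```bash
python3 -m handwheel '[{"dx":-0.05,"dy":0,"dz":1.2,"wx":0,"wy":0,"wz":0,"claw":10},{"dx":0,"dy":0,"dz":1,"wx":0,"wy":0,"wz":0,"claw":10},{"dx":0,"dy":0,"dz":0,"wx":0,"wy":0,"wz":0,"claw":10}]' >/dev/null; python3 m.py
python3 -m handwheel '[{"dx":0,"dy":0,"dz":0.3,"wx":0,"wy":0,"wz":0,"claw":10},{"dx":0,"dy":0,"dz":0.3,"wx":0,"wy":0,"wz":0,"claw":10},{"dx":0,"dy":0,"dz":0,"wx":0,"wy":0,"wz":0,"claw":10}]' >/dev/null; python3 m.py
python3 -m handwheel '[{"dx":0,"dy":0,"dz":0.2,"wx":0,"wy":0,"wz":0,"claw":10},{"dx":0,"dy":0,"dz":0.2,"wx":0,"wy":0,"wz":0,"claw":10},{"dx":0,"dy":0,"dz":0,"wx":0,"wy":0,"wz":0,"claw":10}]' >/dev/null; python3 m.py
```

```text
>> 14.12 pos [0.4746 0.0035 0.1072] yaw 1.376 F [ 0.4  0.4 -0.6] Mz [ 0.058 -0.012 -0.048] w 0.0171 ff 39.1
   >> 14.5 pos [0.4751 0.0032 0.1022] yaw 1.376 F [ 0.2 -0.3 -0.5] Mz [-0.035  0.036 -0.026] w 0.0167 ff 39.2
   >> 14.88 pos [0.4751 0.0032 0.0982] yaw 1.376 F [-0.2  0.8 -0. ] Mz [0.052 0.157 0.029] w 0.017 ff 39.2
```

```bash
python3 -m handwheel '[{"dx":0,"dy":0,"dz":0.4,"wx":0,"wy":0,"wz":0,"claw":10},{"dx":0,"dy":0,"dz":0.4,"wx":0,"wy":0,"wz":0,"claw":10},{"dx":0,"dy":0,"dz":0,"wx":0,"wy":0,"wz":0,"claw":10}]' >/dev/null; python3 m.py
python3 -m handwheel '[{"dx":0,"dy":0,"dz":0.4,"wx":0,"wy":0,"wz":0,"claw":10},{"dx":0,"dy":0,"dz":0.4,"wx":0,"wy":0,"wz":0,"claw":10},{"dx":0,"dy":0,"dz":0,"wx":0,"wy":0,"wz":0,"claw":10}]' >/dev/null; python3 m.py
python3 -m handwheel '[{"dx":0,"dy":0,"dz":0.4,"wx":0,"wy":0,"wz":0,"claw":10},{"dx":0,"dy":0,"dz":0.4,"wx":0,"wy":0,"wz":0,"claw":10},{"dx":0,"dy":0,"dz":0,"wx":0,"wy":0,"wz":0,"claw":10}]' >/dev/null; python3 m.py
```

```text
>> 15.25 pos [0.4751 0.0032 0.09  ] yaw 1.376 F [-0.7 -0.5 -0.9] Mz [-0.101  0.118 -0.018] w 0.017 ff 39.2
   >> 15.62 pos [0.475  0.0031 0.0819] yaw 1.376 F [ 0.5 -1.7 -3.3] Mz [-0.335  0.217 -0.044] w 0.0169 ff 39.1
   >> 16.0 pos [0.4751 0.0032 0.0739] yaw 1.376 F [-1.1 -3.1 -2.5] Mz [-0.401  0.183 -0.036] w 0.0173 ff 39.1
```

```bash
python3 -m handwheel '[{"dx":0,"dy":0,"dz":0.2,"wx":0,"wy":0,"wz":0,"claw":10},{"dx":0,"dy":0,"dz":0,"wx":0,"wy":0,"wz":0,"claw":10}]' >/dev/null; python3 m.py
python3 -m handwheel '[{"dx":0,"dy":0,"dz":0.15,"wx":0,"wy":0,"wz":0,"claw":10},{"dx":0,"dy":0,"dz":0,"wx":0,"wy":0,"wz":0,"claw":10}]' >/dev/null; python3 m.py
python3 -m handwheel '[{"dx":0,"dy":0,"dz":0.1,"wx":0,"wy":0,"wz":0,"claw":10},{"dx":0,"dy":0,"dz":0,"wx":0,"wy":0,"wz":0,"claw":10}]' >/dev/null; python3 m.py
```

```text
>> 16.25 pos [0.4751 0.0032 0.0722] yaw 1.376 F [-0.7 -1.  -2.5] Mz [-0.331  0.213 -0.008] w 0.0171 ff 39.2
   >> 16.5 pos [0.4751 0.0032 0.0707] yaw 1.376 F [-1.7 -1.2 -1.7] Mz [-0.343  0.266  0.01 ] w 0.0168 ff 39.3
   >> 16.75 pos [0.4753 0.0032 0.07  ] yaw 1.376 F [-2.  -1.9  8.3] Mz [-0.415  0.724 -0.018] w 0.0168 ff 40.2
```

The floor is felt at TCP z 0.070, as expected. Release, rise and go back over the knob.

```bash
python3 -m handwheel '[{"dx":0,"dy":0,"dz":0,"wx":0,"wy":0,"wz":0,"claw":40},{"dx":0,"dy":0,"dz":0,"wx":0,"wy":0,"wz":0,"claw":60},{"dx":0,"dy":0,"dz":0,"wx":0,"wy":0,"wz":0,"claw":60},{"dx":0,"dy":0,"dz":-2,"wx":0,"wy":0,"wz":0,"claw":60},{"dx":0,"dy":0,"dz":-4,"wx":0,"wy":0,"wz":0,"claw":60},{"dx":0,"dy":0,"dz":-4,"wx":0,"wy":0,"wz":0,"claw":100},{"dx":0,"dy":0,"dz":-3,"wx":0,"wy":0,"wz":0,"claw":100}]' 20 >/dev/null; python3 m.py
python3 -m handwheel '[{"dx":-2.5,"dy":1.1,"dz":0,"wx":0,"wy":0,"wz":0,"claw":100},{"dx":-2.5,"dy":1.1,"dz":0,"wx":0,"wy":0,"wz":0,"claw":100},{"dx":-2.5,"dy":1.1,"dz":0,"wx":0,"wy":0,"wz":0,"claw":100},{"dx":-2.2,"dy":1,"dz":0,"wx":0,"wy":0,"wz":0,"claw":100},{"dx":0,"dy":0,"dz":0,"wx":0,"wy":0,"wz":-0.15,"claw":100},{"dx":0,"dy":0,"dz":0,"wx":0,"wy":0,"wz":-0.15,"claw":100},{"dx":0,"dy":0,"dz":0,"wx":0,"wy":0,"wz":-0.15,"claw":100},{"dx":0,"dy":0,"dz":0,"wx":0,"wy":0,"wz":-0.15,"claw":100}]' >/dev/null
python3 -m handwheel '[{"dx":0,"dy":0,"dz":0,"wx":0,"wy":0,"wz":0,"claw":100},{"dx":0,"dy":0,"dz":0,"wx":0,"wy":0,"wz":0,"claw":100}]' >/dev/null
python3 - <<'E'
from h import *
s=st(); print(toloc((.4983,-.1006,.0657)))
out=[cv2.resize(snap('top','top6.png')['frame'][140:240,290:400],(330,300),interpolation=2)]
g=snap('side','side6.png'); out.append(cv2.resize(g['frame'][200:350,190:355],(330,300),interpolation=2))
print(pix(g,(.4755,.0035,.094)))
cv2.imwrite('pics/v6.png',np.hstack(out))
E
```

```text
>> 17.62 pos [0.4753 0.0033 0.2014] yaw 1.376 F [-0.3  0.1 -0.7] Mz [-0.005  0.022 -0.028] w 0.0844 ff 0.0
18.88 pos [ 0.4985 -0.1003  0.1998] rot [-3.1416e+00 -1.0000e-04  1.9721e+00] q [ 0.68  0.48 -0.79  1.91  0.42  0.93  0.09] F [ 0.1  0.1 -0.8] M [0.02 0.   0.02] w 0.0852 0.0
[-0.02 -0.03 13.41]
[251.95193061 246.93969438]
```

View pics/v6.png

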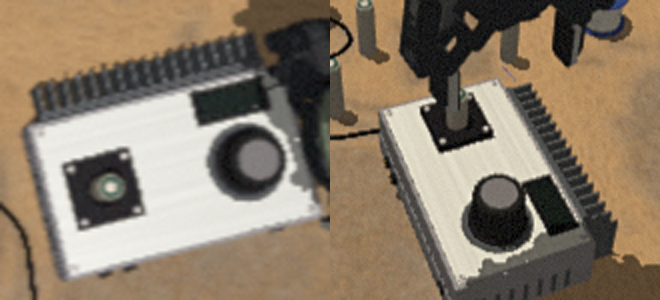

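The cell stands upright in the bay, at (110,187) in the top crop. Descend and grip the knob.

```bash
python3 -m handwheel '[{"dx":0,"dy":0,"dz":2,"wx":0,"wy":0,"wz":0,"claw":100},{"dx":0,"dy":0,"dz":3,"wx":0,"wy":0,"wz":0,"claw":100},{"dx":0,"dy":0,"dz":3,"wx":0,"wy":0,"wz":0,"claw":100},{"dx":0,"dy":0,"dz":2.5,"wx":0,"wy":0,"wz":0,"claw":100},{"dx":0,"dy":0,"dz":1.5,"wx":0,"wy":0,"wz":0,"claw":100},{"dx":0,"dy":0,"dz":1.4,"wx":0,"wy":0,"wz":0,"claw":100},{"dx":0,"dy":0,"dz":0,"wx":0,"wy":0,"wz":0,"claw":100}]' 30 >/dev/null; python3 m.py
python3 -m handwheel '[{"dx":0,"dy":0,"dz":0,"wx":0,"wy":0,"wz":0,"claw":60},{"dx":0,"dy":0,"dz":0,"wx":0,"wy":0,"wz":0,"claw":55},{"dx":0,"dy":0,"dz":0,"wx":0,"wy":0,"wz":0,"claw":50},{"dx":0,"dy":0,"dz":0,"wx":0,"wy":0,"wz":0,"claw":40},{"dx":0,"dy":0,"dz":0,"wx":0,"wy":0,"wz":0,"claw":30},{"dx":0,"dy":0,"dz":0,"wx":0,"wy":0,"wz":0,"claw":30}]'>/dev/null; python3 m.py
python3 -m handwheel '[{"dx":0,"dy":0,"dz":0,"wx":0,"wy":0,"wz":0.13,"claw":30},{"dx":0,"dy":0,"dz":0,"wx":0,"wy":0,"wz":0,"claw":30}]' >/dev/null; python3 m.py
python3 -m handwheel '[{"dx":0,"dy":0,"dz":0,"wx":0,"wy":0,"wz":0.13,"claw":30},{"dx":0,"dy":0,"dz":0,"wx":0,"wy":0,"wz":0.13,"claw":30},{"dx":0,"dy":0,"dz":0,"wx":0,"wy":0,"wz":0.13,"claw":30},{"dx":0,"dy":0,"dz":0,"wx":0,"wy":0,"wz":0,"claw":30}]' >/dev/null; python3 m.py
```

```text
>> 19.85 pos [ 0.4984 -0.1002  0.0654] yaw 1.976 F [0.3 0.  0.8] Mz [-0.003  0.02   0.01 ] w 0.0855 ff 0.0
   >> 20.6 pos [ 0.4979 -0.1009  0.0664] yaw 1.975 F [-8.4 -2.7 17.7] Mz [-0.515  1.948  0.09 ] w 0.0388 ff 27.9
   >> 20.85 pos [ 0.4979 -0.1008  0.0664] yaw 1.843 F [-7.7 -2.6 15.9] Mz [-0.54   1.889  0.121] w 0.0393 ff 28.4
   >> 21.35 pos [ 0.498  -0.1008  0.0664] yaw 1.453 F [-8.  -2.1 15.3] Mz [-0.517  1.707  0.032] w 0.0392 ff 28.5
```

```bash
for i in 1; do
python3 -m handwheel '[{"dx":0,"dy":0,"dz":0,"wx":0,"wy":0,"wz":0.13,"claw":30},{"dx":0,"dy":0,"dz":0,"wx":0,"wy":0,"wz":0,"claw":30}]' >/dev/null; python3 m.py
python3 -m handwheel '[{"dx":0,"dy":0,"dz":0,"wx":0,"wy":0,"wz":0.13,"claw":30},{"dx":0,"dy":0,"dz":0,"wx":0,"wy":0,"wz":0.13,"claw":30},{"dx":0,"dy":0,"dz":0,"wx":0,"wy":0,"wz":0,"claw":30}]' >/dev/null; python3 m.py
python3 -m handwheel '[{"dx":0,"dy":0,"dz":0,"wx":0,"wy":0,"wz":0.13,"claw":30},{"dx":0,"dy":0,"dz":0,"wx":0,"wy":0,"wz":0,"claw":30}]' >/dev/null; python3 m.py
python3 -m handwheel '[{"dx":0,"dy":0,"dz":0,"wx":0,"wy":0,"wz":0.13,"claw":30},{"dx":0,"dy":0,"dz":0,"wx":0,"wy":0,"wz":0,"claw":30}]' >/dev/null; python3 m.py
python3 -m handwheel '[{"dx":0,"dy":0,"dz":0,"wx":0,"wy":0,"wz":0.13,"claw":30},{"dx":0,"dy":0,"dz":0,"wx":0,"wy":0,"wz":0.13,"claw":30},{"dx":0,"dy":0,"dz":0,"wx":0,"wy":0,"wz":0,"claw":30}]' >/dev/null; python3 m.py
python3 -m handwheel '[{"dx":0,"dy":0,"dz":0,"wx":0,"wy":0,"wz":0.13,"claw":30},{"dx":0,"dy":0,"dz":0,"wx":0,"wy":0,"wz":0,"claw":30}]' >/dev/null; python3 m.py
done
```

```text
>> 21.6 pos [ 0.498  -0.1008  0.0664] yaw 1.323 F [-7.9 -2.4 16.3] Mz [-0.518  1.782  0.14 ] w 0.0387 ff 28.5
   >> 21.98 pos [ 0.4981 -0.1008  0.0664] yaw 1.063 F [-6.6 -2.8 16. ] Mz [-0.535  1.56  -0.185] w 0.0391 ff 28.6
   >> 22.23 pos [ 0.4982 -0.1008  0.0664] yaw 0.933 F [-7.7 -2.6 15.5] Mz [-0.574  1.514 -0.024] w 0.0389 ff 28.6
   >> 22.48 pos [ 0.4981 -0.1008  0.0664] yaw 0.803 F [-6.6 -2.3 14.5] Mz [-0.633  1.507  0.115] w 0.0392 ff 28.6
   >> 22.85 pos [ 0.4982 -0.1009  0.0664] yaw 0.543 F [-5.5 -4.2 13.9] Mz [-0.837  1.285 -0.204] w 0.0392 ff 28.7
   >> 23.1 pos [ 0.4982 -0.101   0.0664] yaw 0.413 F [-6.4 -4.6 14.6] Mz [-8.560e-01  1.305e+00 -1.000e-03] w 0.0392 ff 28.7
```

```bash
python3 -m handwheel '[{"dx":0,"dy":0,"dz":0,"wx":0,"wy":0,"wz":0.13,"claw":30},{"dx":0,"dy":0,"dz":0,"wx":0,"wy":0,"wz":0,"claw":30}]' >/dev/null; python3 m.py
python3 -m handwheel '[{"dx":0,"dy":0,"dz":0,"wx":0,"wy":0,"wz":0.13,"claw":30},{"dx":0,"dy":0,"dz":0,"wx":0,"wy":0,"wz":0.13,"claw":30},{"dx":0,"dy":0,"dz":0,"wx":0,"wy":0,"wz":0,"claw":30}]' >/dev/null; python3 m.py
python3 -m handwheel '[{"dx":0,"dy":0,"dz":0,"wx":0,"wy":0,"wz":0.14,"claw":30},{"dx":0,"dy":0,"dz":0,"wx":0,"wy":0,"wz":0,"claw":30}]' >/dev/null; python3 m.py
python3 -m handwheel '[{"dx":0,"dy":0,"dz":0,"wx":0,"wy":0,"wz":0,"claw":100},{"dx":0,"dy":0,"dz":0,"wx":0,"wy":0,"wz":0,"claw":100},{"dx":0,"dy":0,"dz":0,"wx":0,"wy":0,"wz":0,"claw":100},{"dx":0,"dy":0,"dz":0,"wx":0,"wy":0,"wz":0,"claw":100},{"dx":0,"dy":0,"dz":-2,"wx":0,"wy":0,"wz":0,"claw":100},{"dx":0,"dy":0,"dz":-4,"wx":0,"wy":0,"wz":0,"claw":100},{"dx":0,"dy":0,"dz":-4,"wx":0,"wy":0,"wz":0,"claw":100},{"dx":0,"dy":0,"dz":-3,"wx":0,"wy":0,"wz":0,"claw":100}]' >/dev/null; python3 m.py
python3 -m handwheel '[{"dx":0,"dy":0,"dz":0,"wx":0,"wy":0,"wz":0,"claw":100},{"dx":0,"dy":0,"dz":0,"wx":0,"wy":0,"wz":0,"claw":100}]' >/dev/null
python3 - <<'E'
from h import *
st(); out=[]
for n in ('side','wrist'):
    g=snap(n,n+'7.png'); out.append(g['frame'] if n=='wrist' else g['frame'])
    print(n,pix(g,(.4755,.0035,.094)))
cv2.imwrite('pics/v7.png',np.hstack([cv2.resize(out[0][200:350,190:355],(396,360)),cv2.resize(out[1][60:260,60:280],(396,360))]))
E
```

```text
>> 23.35 pos [ 0.4982 -0.1009  0.0664] yaw 0.283 F [-5.8 -4.4 14.6] Mz [-0.951  1.312  0.122] w 0.039 ff 28.8
   >> 23.73 pos [ 0.4982 -0.1011  0.0664] yaw 0.023 F [-5.9 -4.5 14.8] Mz [-1.21   1.311 -0.168] w 0.0388 ff 28.9
   >> 23.98 pos [ 0.4982 -0.1011  0.0664] yaw -0.117 F [-5.  -5.2 14.8] Mz [-1.269  1.367 -0.052] w 0.0388 ff 29.0
   >> 24.98 pos [ 0.4987 -0.1003  0.1975] yaw -0.114 F [-0.3 -0.5 -0.3] Mz [ 0.031 -0.    -0.043] w 0.0853 ff 0.0
25.23 pos [ 0.4983 -0.1003  0.1953] rot [-3.1416e+00  6.0000e-04 -1.1430e-01] q [ 0.18  0.39 -0.13  1.94  0.07  0.82 -1.67] F [ 0.5 -0.5  0.2] M [0.02 0.04 0.01] w 0.0855 0.0
side [251.95193061 246.93969438]
wrist [144.50645266 221.95019816]
```

View pics/v7.png

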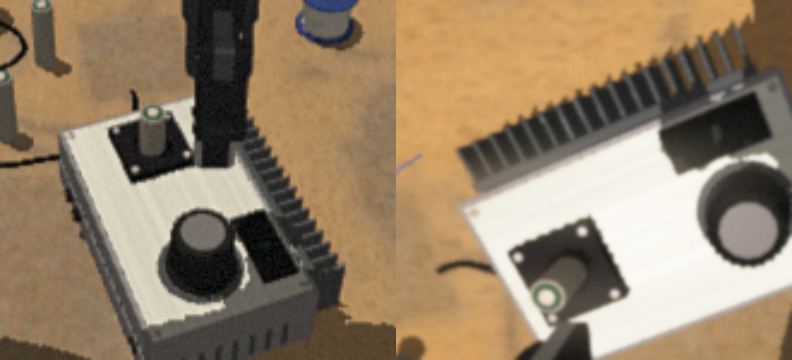

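The cell stands home and upright, with its top at (253,247) in the side view where (252,247) was predicted. Four detents were felt and the gripper is clear.

```bash
python3 -c "
from h import *
print(job_done())"
```

```text
the job is handed in; nothing more can be done
None
```

I handed the job in: the knob was turned back to its stop (about 0.48 N m felt there), the cell pushed home upright, and the knob brought up four clicks and released. It took about 25 s of the 70 s, and no verdict came back.

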